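# Tap the wedge home in a food-shaving plane

## Task

Take the wooden wedge from its stand, start it thin end first in the sloping throat of the shaving plane between the blade and the steel cross pin, and let go of it while it is still well short of the bottom. Then take the pestle and tap the wedge down along the slope with the pestle's foot until it is fully home and stops moving; lift the pestle clear and give the wedge one last firm tap to prove that it no longer moves. Finally stand the pestle upright in the middle of its round lid again and let go, leaving the other things where they are.

Things in the scene. Friction and masses are not known exactly. Their poses are not given: they have to be found in the camera images.
- shaving_plane: Fixed pale wooden hand plane for shaving hard food, 147 mm long (x), 65 mm wide (y), flat top 64 mm above the worktop, with a low dark knob (to 77 mm) at its +x end. Origin on the worktop under the throat's ledge; body reaches from x = -75 to +72 mm. Overhead, a wall cabinet begins 0.58 m ahead of the robot, its underside 0.56 m above the worktop; a fridge stands behind on the left.
- throat: Throat (slot) of the plane, tilted 26 degrees: z runs up and out along it, leaning to the plane's -x end, which points right and back to the robot; y is the plane's y. Origin at the centre of the ledge at its bottom, 16 mm above the worktop. 29 mm wide in y; its axis leaves the plane's top at z = 53 mm. The steel blade is on the -x side, face at x = -2.5 mm - 0.065 z, up to z = 59 mm; the cross pin is on the +x side.
- cross_pin: Round steel pin, 12 mm diameter, across the throat along y, 36 mm above the ledge along the throat; origin on its axis. Unloaded it leaves 7.9 mm to the blade; it is sprung and gives way along the throat's x. The wedge goes in freely until its thin end is about 14 mm above the ledge, then grips and takes 5 N rising to 10 to 18 N of push, until it stops hard on the ledge. It stays where it is left.
- wedge: Loose dark wooden wedge, 95 mm long (z), 24 mm wide (y), tapering in x from 5 mm at the thin end to 17 mm at the thick end, 35 g; the same either way round about z. Origin at the centre of the thin end, z towards the thick end. It stands thin end down in its stand. Home: its origin at the throat's origin, its axes along the throat's.
- wedge_head (a point): Centre of the wedge's flat thick end, which is tapped, 95 mm from the thin end.
- wedge_stand: Fixed pale wooden stand, 76 mm (x) by 70 mm (y), 50 mm high, with a tapered pocket (floor 6 mm above the worktop) in which the wedge stands with its y along the stand's y; the wedge sticks out 51 mm. Origin on the worktop under the pocket.
- coaster: Fixed white round jar lid lying flat, 78 mm across, 8 mm high; the pestle's place. Origin at its centre on the worktop.
- pestle: Loose turned wooden pestle, 115 mm tall, 160 g, standing on its foot: foot 36 mm across for the lowest 22 mm, above it a handle 25 mm across, cylindrical from 42 to 104 mm. Origin at the centre of the flat foot, z up along its axis.
- white_cap_jar: Bystander: spice jar with white cap and green label, 47 mm across, 98 mm tall. Origin at the centre of its underside.
- salt_shaker: Bystander: small glass salt shaker with grey top, 44 mm across, 90 mm tall. Origin at the centre of its underside.
- black_cap_jar: Bystander: spice jar with black cap, 41 mm across, 106 mm tall. Origin at the centre of its underside.
- short_tin: Bystander: small food tin, 57 mm across, 72 mm tall. Origin at the centre of its underside.
- green_mug: Bystander: green and white mug, 78 mm across (116 with handle), 101 mm tall. Origin at the centre of its underside.
- glass_jar: Bystander: glass preserve jar with white lid, 64 mm across, 87 mm tall. Origin at the centre of its underside.
- pepper_mill: Bystander: turned brown wooden pepper mill, 58 mm across, 160 mm tall. Origin at the centre of its underside.
Mind the look-alikes: they are no part of the job. Leave any blue or purple look-alike of the pestle alone.

How it is judged:
By the outcome, as a careful person would: the job done as asked, in the order asked, and still so for the second after the job is handed in, with the robot touching nothing.
It also fails if it takes over 72 s, if anything falls off the work surface, if the arm or the gripper's body presses on something with over 40 N, if the wrist force passes 120 N, or if a joint passes its speed limit or range.

## Robot

A 6-joint arm with a two-finger parallel gripper is mounted at the origin on a cart in front of the work surface, level with it; the furniture and walls round the work are solid. World frame = base frame: x ahead of the robot, y to its left, z up, the work surface at z = 0. Lengths are in m, angles in degrees, forces in N, time in s.
With the tool pointing down it reaches from about 0.35 to 0.875 m from the base axis. Payload 4.2 kg.
Tool frame: the origin (TCP) lies on the front face of the gripper's body, between the roots of the fingers; the fingertips stand finger_overhang ahead of it and the grasp point (between the pads) lies 51 mm ahead of it (finger_overhang is the distance from the TCP to the fingertips, in m); z points along the fingers, y is the line along which they close (so a half turn about z gives the same grasp; the last joint's range is limited). The gripper opens to 87 mm and grips with 3 to 60 N. Pads are 19 mm wide; open, the fingers measure 117 mm over their backs; the gripper's body (75 mm by 190 mm) begins 51 mm behind the grasp point.
Start: joints at [87.009, 22.042, 0.453, 0, -68.411, -14.817], TCP at [0.191, 0.595, 0.292] pointing down, gripper open.
Joint ranges: [-179.83, 179.83], [-69.29, 118.12], [-61.27, 80.66], [-181.25, 117.63], [-171.15, -9.14], [-177.46, 177.46]. Speed limits (degrees/s): [159.86, 159.86, 180, 180, 180, 180].

## Interface

Orientations are given as a 3x3 rotation matrix whose columns are the frame's x, y, z axes.
In Python, from station import sense, capture, camera_model, finish_job, finger_overhang gives the robot as it stands. The module is installed in compiled form; this text tells all that it offers.
- The arm moves only by the tool jog_arm, never from a script. Its argument "rows" is a list that holds one entry, the list of rows, each a list of 4 numbers: the shift along the tool's x, y, z in m, then the turn about the tool's z in rad. A call has 1 to 20 rows; each row shifts and turns the commanded pose from where the row before left it, along the tool's axes as they then stand; what a row does not reach is not made up. A row lasts 1/8 s, in which the tool goes at most 62.5 mm and 10.7 degrees, less where a joint would pass 70% of its speed; a pose out of reach is approached as far as the arm can. A call is refused whole if a number of a shift passes 0.0625 or a number of a turn 0.188, either way. A call with a gripper value outside its range is refused whole. "claw" is the opening, from 0 (shut) to 1 (fully open), set as the call begins (left out, the last holds). The fingers move at their own pace and stop on an object; the grip force is fixed at half the most. Time passes only in rows, so rows that do not move let the fingers close. It gives the time, the measured TCP pose, the force, the opening and the grip force at its end, in the units of the state.
- sense(): the state, without advancing time (a new reading comes with each control period).
- capture(name): name is "scene" or "top" or "wrist"; returns the picture (400x640x3 uint8, red, green, blue); there is no depth.
- camera_model(name): a dict with "fovy" (degrees; the focal length in pixels is half the picture's height over the tangent of half this angle, whatever the lens; pixels are square), "cx", "cy" (the principal point, pixels), "k1" (the pictures are not rectified: a ray, as slopes to the right and down, at radius r is drawn at 1 + k1 r^2 times it, then the intrinsics apply), "eye" and "rotation" of the camera in the world. Camera axes: x right, y down, z forward; pixel columns grow to the right and rows downward; lengths in m; the calibration is good to about 2 mm. A picture is of the moment at which its call begins: read the wrist's pose just before it. camera_model takes no time and is no camera call; for the wrist camera it gives the pose at the moment of the call.
- finish_job(): hands the job in; it is judged then, once.
The state is a dict: "time_s": time; "joints": joint angles; "joint_velocities": joint speeds; "effort": joint torques, N m; "tcp_pos": TCP position; "ee_rot": TCP orientation; "wrist_force": force on the tool from outside, world axes, zero at the start; "moment": the same for the moment, N m; "gripper_width": opening from 0.0 (shut) to 1.0 (fully open); "gripper_force": force on a finger pad.
Only numpy, scipy, OpenCV 4.12 (cv2) and the standard library are available. Lean on these libraries where they do the work, as an engineer would, in place of code of your own. Each camera call takes 0.05 s, during which the arm holds its last target. There are 200 camera calls.

## Working session

There is one attempt and no reset: what is moved stays moved. The work goes in short steps, Python scripts to look and compute and a tool call to move; the robot and the scene stay as the last step left them, time stands still between calls to the robot, and variables do not carry over. Pictures are saved under pics/ and viewed, at most 14 in all, crops included, and the job is handed in when it is done.

Besides the shell and the picture viewer there is one more tool, called after "Emit:" as name(argument=value, ...), one argument or row to a line, values as JSON. jog_arm: Moves the arm, as the interface text tells. Its arguments: {"type":"object","properties":{"rows":{"type":"array"},"claw":{"type":"number"}},"required":["rows"]}

```bash
mkdir -p pics
python3 - <<'E'
from station import *
import cv2,numpy as np
s=sense();print(s, finger_overhang if not callable(finger_overhang) else finger_overhang())
ims=[]
for n in("scene","top"):
    im=capture(n);cv2.imwrite(f"pics/{n}0.png",im[:,:,::-1]);m=camera_model(n);print(n,m)
E
```

```text
{'time_s': 0.0, 'joints': array([ 8.70097930e+01,  2.20914724e+01,  3.79102729e-01, -2.94851887e-02,
       -6.84120810e+01, -1.48173403e+01]), 'joint_velocities': array([-0.02644437, -0.00080378, -0.07831141, -0.02904546,  0.01514962,
       -0.00528936]), 'effort': array([-2.21610194e-04, -3.90664530e+01,  1.87405103e+01,  4.21981126e+00,
        1.09599216e-02, -1.89407342e-04]), 'tcp_pos': array([0.19096566, 0.59462878, 0.29114605]), 'ee_rot': array([[ 9.52031064e-01, -3.06000824e-01, -5.91168421e-04],
       [-3.06001380e-01, -9.52028654e-01, -2.14410789e-03],
       [ 9.32895042e-05,  2.22215567e-03, -9.99997527e-01]]), 'wrist_force': array([-0.09976666, -0.01228528,  0.67409275]), 'moment': array([-0.02023045, -0.0187184 , -0.04711554]), 'gripper_force': 0.0, 'gripper_width': 1.0003306235740013} 0.0697
scene {'fovy': 48.717177795835894, 'cx': 314.2218591757791, 'cy': 207.96326618360771, 'k1': 0.04331663265233444, 'eye': array([-0.21690957, -0.38404542,  0.79550274]), 'rotation': array([[ 0.61614451, -0.48907699,  0.61738938],
       [-0.78762985, -0.38032984,  0.48475606],
       [-0.00227143, -0.78495409, -0.61954977]])}
top {'fovy': 47.4850455296149, 'cx': 327.5900609388692, 'cy': 205.26568688410225, 'k1': -0.1304000548251227, 'eye': array([0.26603284, 0.18404579, 1.42856109]), 'rotation': array([[ 0.01431365, -0.98321945,  0.18186432],
       [-0.99989689, -0.01386577,  0.00373399],
       [-0.00114964, -0.18189901, -0.98331655]])}
```

View pics/scene0.png

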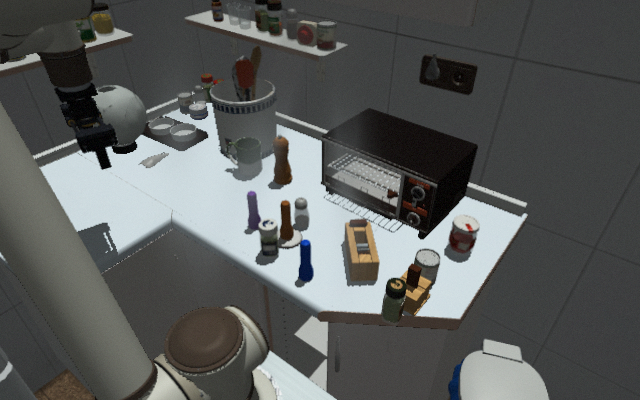

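View pics/top0.png

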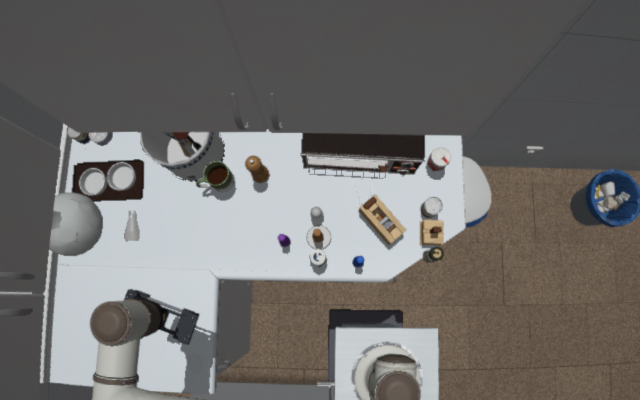

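Candidates for the pestle: brown on the lid, scene (287,220) / top (318,235), which is my choice. The purple one at scene (253,210), blue at (306,260) and the pepper mill at (283,160) are to be left alone. Wedge: dark block in the stand at scene (413,272) / top (435,231). The plane is at top (382,220).

```bash
cat > h.py <<'E'
import cv2,numpy as np
from station import *
def K(m):
    f=200/np.tan(np.radians(m['fovy']/2));return np.array([[f,0,m['cx']],[0,f,m['cy']],[0,0,1]]),np.array([m['k1'],0,0,0,0.])
def ray(m,uv):
    k,d=K(m);p=cv2.undistortPoints(np.array(uv,float).reshape(-1,1,2),k,d).reshape(-1,2)
    return np.c_[p,np.ones(len(p))]@np.array(m['rotation']).T
def onz(m,uv,z):
    r=ray(m,uv);e=np.array(m['eye']);return e+r*((z-e[2])/r[:,2])[:,None]
def pix(m,P):
    R=np.array(m['rotation']);k,d=K(m);P=(np.array(P,float).reshape(-1,3)-m['eye'])@R
    return cv2.projectPoints(P,np.zeros(3),np.zeros(3),k,d)[0].reshape(-1,2)
def tri(m1,u1,m2,u2):
    a,b=ray(m1,u1)[0],ray(m2,u2)[0];e1,e2=np.array(m1['eye']),np.array(m2['eye'])
    t=np.linalg.lstsq(np.c_[a,-b],e2-e1,rcond=None)[0];p,q=e1+a*t[0],e2+b*t[1];return (p+q)/2,np.linalg.norm(p-q)
E
python3 - <<'E'
from h import *
m=camera_model("top")
for n,u,z in[("pestle",(318,232),.12),("lid",(318,237),.008),("wedge",(435,230),.10),("stand",(433,233),.05),("plane",(382,220),.064),("knob",(371,203),.077),("tin",(432,206),.072),("blackjar",(436,254),.1),("white",(318,257),.098),("salt",(317,211),.09)]:print(n,onz(m,u,z)[0].round(3))
a=cv2.imread("pics/top0.png")[180:270,275:450];b=cv2.imread("pics/scene0.png")[185:320,235:450]
a=cv2.resize(a,None,fx=4,fy=4,interpolation=2);b=cv2.resize(b,None,fx=3.6,fy=3.6,interpolation=2)
cv2.imwrite("pics/ct.png",a);cv2.imwrite("pics/cs.png",b)
E
```

```text
pestle [0.429 0.216 0.12 ]
lid [0.427 0.218 0.008]
wedge [ 0.442 -0.13   0.1  ]
stand [ 0.439 -0.136  0.05 ]
plane [0.475 0.023 0.064]
knob [0.525 0.058 0.077]
tin [ 0.519 -0.13   0.072]
blackjar [ 0.371 -0.132  0.1  ]
white [0.358 0.215 0.098]
salt [0.496 0.221 0.09 ]
```

View pics/ct.png

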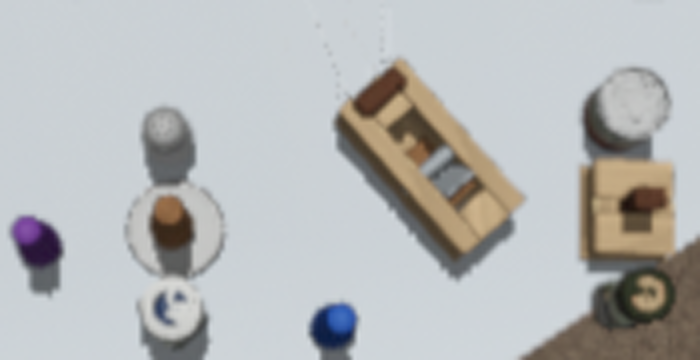

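View pics/cs.png

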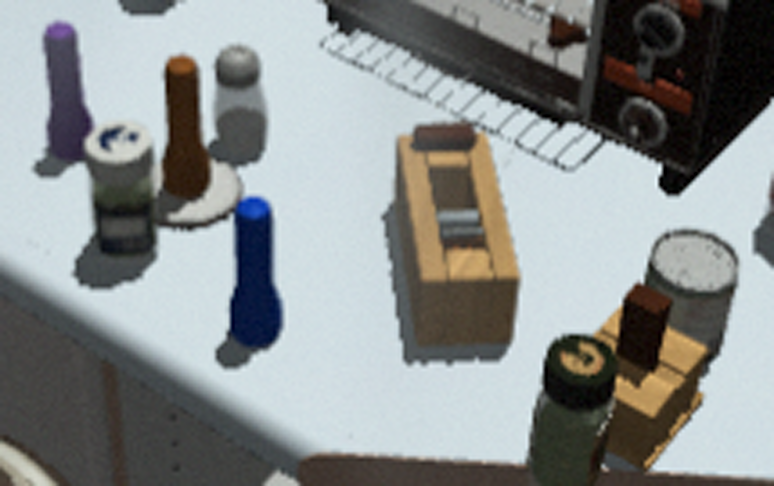

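The crops confirm the choice. In the top crop the brown pestle stands on the white lid at (170,225), with the salt shaker and white-cap jar on either side of it in x. The wedge is at (645,198) in its stand, wide in world y. The plane's knob end points up-left. I move closer, using the wrist camera.

Emit:
jog_arm(
  rows=[
    [[0, 0, 0, -0.155], [0, 0, 0, -0.156], [0.03, 0.0475, 0, 0], [0.03, 0.0475, 0, 0], [0.03, 0.0475, 0, 0], [0.03, 0.0475, 0, 0], [0.03, 0.0475, 0, 0], [0.03, 0.0475, 0, 0], [0.03, 0.0475, 0, 0], [0.03, 0.0475, 0, 0], [0, 0, 0, 0]],
  ],
  claw=0.7,
)

```text
time_s: 1.48
tcp_pos: [0.4322, 0.2121, 0.2918]
ee_rot: [[1.0, -0.006, -0.001], [-0.006, -1.0, -0.001], [-0.001, 0.001, -1.0]]
wrist_force: [-0.1, -0.2, -1.1]
gripper_width: 0.698
gripper_force: 0.0
```

Run:
```python
from h import *
s=sense();m=camera_model("wrist");im=capture("wrist");cv2.imwrite("pics/w1.png",im[:,:,::-1])
print(s['time_s'],s['joints'].round(1),s['tcp_pos'].round(4),s['ee_rot'].round(3),m)
np.save("w1.npy",m,allow_pickle=True)
```

```text
1.475 [ 45.5   8.  -19.   -0.  -63.1  44.2] [0.4322 0.2121 0.2918] [[ 1.    -0.006 -0.001]
 [-0.006 -1.    -0.001]
 [-0.001  0.001 -1.   ]] {'fovy': 71.36242917239484, 'cx': 317.8919341809285, 'cy': 197.87671837716076, 'k1': -0.029128387058793292, 'eye': array([0.49778219, 0.21186585, 0.38329284]), 'rotation': array([[-5.93051416e-03, -9.69842596e-01, -2.43659941e-01],
       [-9.99981033e-01,  6.15677749e-03, -1.67049981e-04],
       [ 1.66217223e-03,  2.43654329e-01, -9.69860714e-01]])}
```

Emit:
jog_arm(
  rows=[
    [[0.005, 0.05, 0, 0], [0.005, 0.05, 0, 0], [0, 0.05, 0, 0], [0, 0.05, 0, 0], [0, 0, 0, 0], [0, 0, 0, 0]],
  ],
)

```text
time_s: 2.28
tcp_pos: [0.4413, 0.0159, 0.2922]
ee_rot: [[1.0, 0.001, 0.0], [0.001, -1.0, 0.0], [0.0, -0.0, -1.0]]
wrist_force: [-0.4, -0.3, 0.0]
gripper_width: 0.704
gripper_force: 0.0
```

Run:
```python
from h import *
s=sense();m=camera_model("wrist");im=capture("wrist");cv2.imwrite("pics/w2.png",im[:,:,::-1])
print(s['time_s'],s['tcp_pos'].round(4),s['ee_rot'].round(3),m['eye'])
np.save("w2.npy",m,allow_pickle=True)
a=cv2.imread("pics/w1.png");b=im[:,:,::-1]
cv2.imwrite("pics/w12.png",cv2.resize(np.vstack([a,b]),(480,600),interpolation=3))
```

```text
2.275 [0.4413 0.0159 0.2922] [[ 1.     0.001  0.   ]
 [ 0.001 -1.     0.   ]
 [ 0.    -0.    -1.   ]] [0.5068159 0.0160281 0.383763 ]
```

View pics/w12.png

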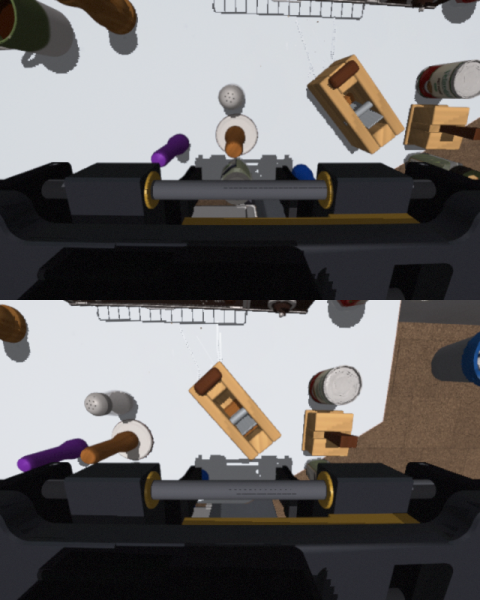

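The wrist views show the plane at (235,410) in the lower picture, the wedge at (345,440), and the lid with the pestle at (235,138) in the upper one. Next I rectify these onto their known height planes and measure there.

```bash
cat >> h.py <<'E'
def ortho(im,m,z,x0,y0,w,h,s=.0005):
    # rows: x decreasing from x0+h/2 ; cols: y decreasing
    n,c=int(h/s),int(w/s);X=x0+h/2-np.arange(n)*s;Y=y0+w/2-np.arange(c)*s
    P=np.stack(np.broadcast_arrays(X[:,None],Y[None],z),-1);q=pix(m,P).reshape(n,c,2).astype(np.float32)
    return cv2.remap(im,q[...,0],q[...,1],cv2.INTER_LINEAR)
E
python3 - <<'E'
from h import *
m1=np.load("w1.npy",allow_pickle=True).item();m2=np.load("w2.npy",allow_pickle=True).item()
a=cv2.imread("pics/w1.png");b=cv2.imread("pics/w2.png")
def rect(im,m,z,lo,hi,x0,y0,w,h,name):
    o=ortho(im,m,z,x0,y0,w,h);hs=cv2.cvtColor(o,cv2.COLOR_BGR2HSV);k=cv2.inRange(hs,lo,hi)
    k=cv2.morphologyEx(k,cv2.MORPH_OPEN,np.ones((5,5)));k=cv2.morphologyEx(k,cv2.MORPH_CLOSE,np.ones((9,9)))
    cs=cv2.findContours(k,0,2)[0];c=max(cs,key=cv2.contourArea);r=cv2.minAreaRect(c);s=.0005
    print(name,"x,y",round(x0+h/2-r[0][1]*s,4),round(y0+w/2-r[0][0]*s,4),"size",np.round(np.array(r[1])*s*1e3,1),"ang",round(r[2],1))
    print(np.round(np.c_[x0+h/2-cv2.boxPoints(r)[:,1]*s,y0+w/2-cv2.boxPoints(r)[:,0]*s],4).tolist())
    cv2.polylines(o,[cv2.boxPoints(r).astype(int)],1,(0,0,255));return o
o1=rect(b,m2,.064,(5,50,30),(28,255,255),.475,.023,.2,.2,"plane")
o1b=rect(a,m1,.064,(5,50,30),(28,255,255),.475,.023,.2,.2,"plane w1")
o2=ortho(b,m2,.101,.445,-.13,.1,.1,.00025);o3=ortho(b,m2,.05,.44,-.13,.1,.1,.00025)
o4=ortho(a,m1,.008,.43,.216,.1,.1,.00025)
cv2.imwrite("pics/o.png",cv2.resize(np.vstack([np.hstack([o1,o2]),np.hstack([o3,o4])]),(600,600)))
E
```

```text
plane x,y 0.4815 0.02 size [145.4  64.3] ang 49.0
[[0.5152999758720398, 0.09189999848604202], [0.5575000047683716, 0.04340000078082085], [0.44769999384880066, -0.052000001072883606], [0.40549999475479126, -0.0035000001080334187]]
plane w1 x,y 0.4739 0.0127 size [207.4 109.9] ang 29.9
[[0.4778999984264374, 0.12999999523162842], [0.573199987411499, 0.07519999891519547], [0.4699000120162964, -0.10459999740123749], [0.37459999322891235, -0.049800001084804535]]
```

View pics/o.png

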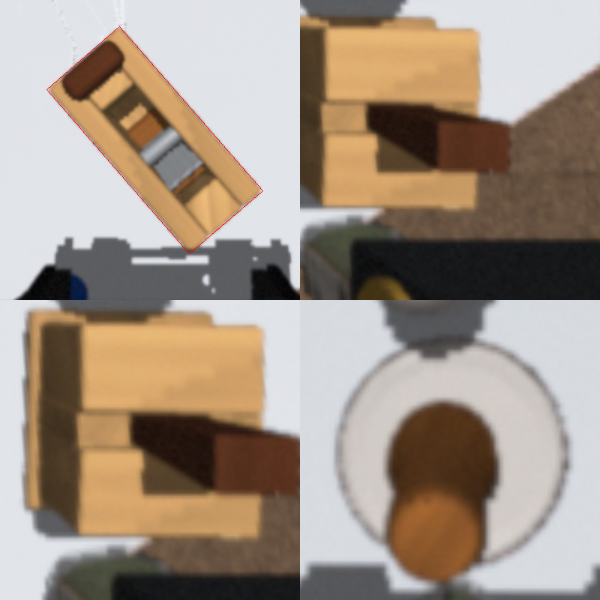

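Measurements, each against its given size:

| Item | Position (m) | Size check |
|---|---|---|
| Plane | centre (.4815, .020), yaw 41.0° | 145×64 mm, given 147×65 |
| Wedge head | (.446, -.138) | 24×17 mm, matches |
| Lid | (.429, .215) | 77 mm, given 78 |
| Pestle axis | (.4306, .2183) | – |

Now the wedge grasp.

Emit:
jog_arm(
  rows=[
    [[0.002, 0.052, 0, 0.01], [0.002, 0.052, 0, 0.01], [0.001, 0.05, 0, 0.01], [0, 0, 0.045, 0], [0, 0, 0.045, 0], [0, 0, 0.04, 0], [0, 0, 0.033, 0], [0, 0, 0, 0]],
  ],
)

```text
time_s: 3.32
tcp_pos: [0.4439, -0.1377, 0.1272]
ee_rot: [[1.0, -0.028, -0.006], [-0.028, -1.0, -0.0], [-0.006, 0.0, -1.0]]
wrist_force: [-0.4, -0.1, 0.2]
gripper_width: 0.701
gripper_force: 0.0
```

Emit:
jog_arm(
  rows=[
    [[0, 0, 0, 0], [0, 0, 0, 0], [0, 0, 0, 0], [0, 0, 0, 0]],
  ],
  claw=0,
)

```text
time_s: 3.82
tcp_pos: [0.445, -0.1389, 0.1299]
ee_rot: [[1.0, -0.03, 0.001], [-0.03, -1.0, 0.0], [0.001, -0.0, -1.0]]
wrist_force: [0.7, -0.1, -0.5]
gripper_width: 0.327
gripper_force: 0.0
```

Emit:
jog_arm(
  rows=[
    [[0, 0, -0.02, 0], [0, 0, -0.04, 0], [0, 0, -0.04, 0], [0, 0, -0.01, 0], [0, 0, 0, 0]],
  ],
)

```text
time_s: 4.45
tcp_pos: [0.4445, -0.1389, 0.2395]
ee_rot: [[1.0, -0.03, 0.001], [-0.03, -1.0, 0.0], [0.001, -0.0, -1.0]]
wrist_force: [0.1, -0.1, -0.1]
gripper_width: 0.271
gripper_force: 30.0
```

Run:
```python
from h import *
s=sense();print(s['time_s'],s['joints'].round(1),s['tcp_pos'].round(4),s['ee_rot'].round(3),s['gripper_width'],s['gripper_force'],s['wrist_force'])
m=camera_model("wrist");a=capture("wrist")[:,:,::-1];np.save("w3.npy",m,allow_pickle=True);cv2.imwrite("pics/w3.png",a)
b=capture("scene")[:,:,::-1];cv2.imwrite("pics/s3.png",b)
t=s['tcp_pos'];P=pix(camera_model("scene"),t-[0,0,.05])[0].astype(int);print(P)
c=b[max(0,P[1]-60):P[1]+60,P[0]-80:P[0]+80]
cv2.imwrite("pics/v3.png",np.hstack([cv2.resize(c,(400,300)),cv2.resize(a,(400,300))]))
```

```text
4.45 [  2.7   9.3 -25.6  -0.  -55.   85.6] [ 0.4445 -0.1389  0.2395] [[ 1.    -0.03   0.001]
 [-0.03  -1.     0.   ]
 [ 0.001 -0.    -1.   ]] 0.27094841181538726 29.999807520071045 [ 0.06276767 -0.10059465 -0.05323615]
[420 236]
```

View pics/v3.png

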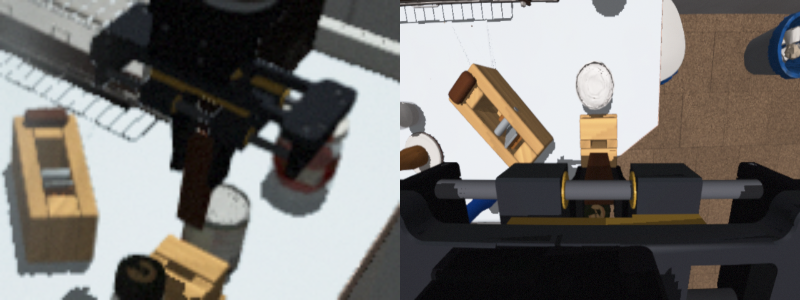

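Run:
```python
from h import *
m=camera_model("scene");b=cv2.imread("pics/s3.png");h=cv2.cvtColor(b,cv2.COLOR_BGR2HSV)
k=cv2.inRange(h,(0,90,20),(12,255,140));k[:, :395]=0;k[:,450:]=0;k[:225]=0;k[280:]=0
n,l,st,ce=cv2.connectedComponentsWithStats(k);i=1+np.argmax(st[1:,4]);print(st[i],ce[i])
pts=np.argwhere(l==i)[:,::-1]
for v in range(pts[:,1].min(),pts[:,1].max()+1,3):
    q=pts[pts[:,1]==v];print(v,q[:,0].min(),q[:,0].max(),end=' | ')
print()
ax=np.array([.4445,-.1389])
for z in(.1,.11,.12,.13,.14,.16,.18,.2):print(z,pix(m,[*ax,z])[0].round(1),pix(m,[ax[0],ax[1]+.012,z])[0].round(1),pix(m,[ax[0],ax[1]-.012,z])[0].round(1))
```

```text
[411 228  14  39 243] [418.11522634 248.09876543]
228 420 420 | 231 416 424 | 234 415 422 | 237 415 423 | 240 414 423 | 243 415 422 | 246 414 422 | 249 416 421 | 252 413 421 | 255 412 423 | 258 412 422 | 261 412 421 | 264 414 421 | 
0.1 [414.1 267.7] [409.1 265.2] [419.2 270.2]
0.11 [414.8 264.5] [409.7 262. ] [419.8 267. ]
0.12 [415.4 261.1] [410.4 258.7] [420.5 263.6]
0.13 [416.  257.8] [411.  255.3] [421.2 260.3]
0.14 [416.7 254.4] [411.6 251.9] [421.9 256.9]
0.16 [418.1 247.5] [412.9 245. ] [423.3 249.9]
0.18 [419.4 240.3] [414.2 237.9] [424.8 242.8]
0.2 [420.9 233. ] [415.5 230.6] [426.3 235.5]
```

Scene check: the tip is about 128 mm below the TCP, so the grasp sits about 77 mm up the wedge. I turn to the plane's yaw and go above the throat.

Emit:
jog_arm(
  rows=[
    [[0, 0, 0, -0.186], [0, 0, 0, -0.186], [0, 0, 0, -0.186], [0, 0, 0, -0.186], [0.038, -0.032, 0, 0], [0.038, -0.032, 0, 0], [0.038, -0.032, 0, 0], [0, 0, 0.02, 0], [0, 0, 0.01, 0], [0, 0, 0, 0], [0, 0, 0, 0]],
  ],
)

```text
time_s: 5.92
tcp_pos: [0.4682, 0.0077, 0.2094]
ee_rot: [[0.756, 0.654, 0.0], [0.654, -0.756, -0.0], [-0.0, 0.0, -1.0]]
wrist_force: [0.7, 1.3, -0.5]
gripper_width: 0.273
gripper_force: 30.0
```

Run:
```python
from h import *
s=sense();t=s['tcp_pos'];print(s['time_s'],s['joints'].round(1),t.round(4),s['ee_rot'].round(3),s['gripper_width'])
O=np.array([.4826,.021]);px=np.array([.7547,.6561]);py=np.array([-px[1],px[0]]);d=t[:2]-O;print("plane X,Y of tcp",d@px*1e3,d@py*1e3)
m=camera_model("wrist");a=capture("wrist")[:,:,::-1];np.save("w4.npy",m,allow_pickle=True);cv2.imwrite("pics/w4.png",a)
ms=camera_model("scene");b=capture("scene")[:,:,::-1];cv2.imwrite("pics/s4.png",b)
W=lambda X,Y,Z:[*(O+X*px/1e3+Y*py/1e3),Z/1e3]
def draw(im,m,x0,y0,w,h,f):
    c=cv2.resize(im[y0:y0+h,x0:x0+w],None,fx=f,fy=f,interpolation=2)
    for P in ([-7.6,-14.5,52.3],[-7.6,14.5,52.3],[-31.5,-14.5,66.3],[-31.5,14.5,66.3]):
        u=(pix(m,W(*P))[0]-[x0,y0])*f;cv2.circle(c,tuple(int(v) for v in u),3,(0,255,0),1)
    return c
P=pix(ms,W(-18,0,80))[0].astype(int);Q=pix(m,W(-18,0,65))[0].astype(int);print(P,Q)
c1=draw(b,ms,P[0]-40,P[1]-60,80,120,5);y0=min(max(Q[1]-75,0),250);c2=draw(a,m,Q[0]-50,y0,100,150,4)
cv2.imwrite("pics/v4.png",np.hstack([c1,c2]))
```

```text
5.925 [ 20.9  11.7 -27.7   0.  -50.6 109.9] [0.4682 0.0077 0.2094] [[ 0.756  0.654  0.   ]
 [ 0.654 -0.756 -0.   ]
 [-0.     0.    -1.   ]] 0.27342428207085345
plane X,Y of tcp -19.58390550227995 -0.5352443844144072
[362 239] [317 203]
```

View pics/v4.png

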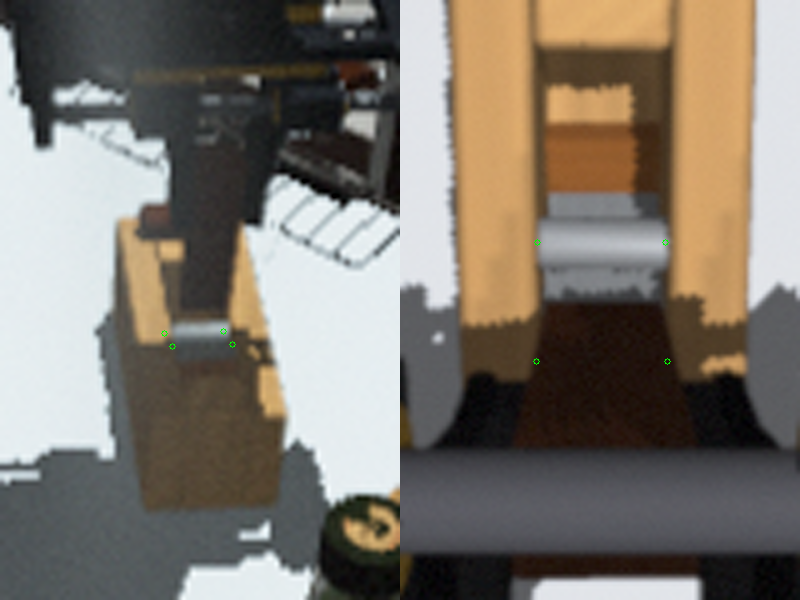

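Run:
```python
from h import *
m=np.load("w4.npy",allow_pickle=True).item();ms=camera_model("scene")
O=np.array([.4826,.021]);px=np.array([.7547,.6561]);py=np.array([-px[1],px[0]])
for n,mm,u in(("wrist +X edge",m,(317,203.75)),("scene -X edge",ms,(363.5,241))):
  for Z in(.076,.08,.084,.088):
    d=onz(mm,[u],Z)[0][:2]-O;print(n,Z,(d@px*1e3).round(1),(d@py*1e3).round(1))
b=cv2.imread("pics/s4.png");print(b[228:248,362].tolist())
```

```text
wrist +X edge 0.076 -15.4 0.3
wrist +X edge 0.08 -14.3 0.3
wrist +X edge 0.084 -13.2 0.3
wrist +X edge 0.088 -12.1 0.3
scene -X edge 0.076 -17.4 -3.7
scene -X edge 0.08 -21.7 -2.8
scene -X edge 0.084 -26.0 -2.0
scene -X edge 0.088 -30.3 -1.1
[[51, 53, 56], [48, 50, 51], [53, 53, 57], [47, 48, 51], [49, 51, 52], [53, 54, 54], [50, 52, 53], [45, 46, 48], [49, 51, 50], [53, 53, 57], [49, 52, 52], [51, 50, 51], [51, 54, 56], [58, 71, 80], [59, 74, 88], [112, 119, 121], [165, 165, 156], [167, 164, 154], [114, 114, 106], [87, 87, 80]]
```

Triangulated tip: height ≈ 78.5 mm, X ≈ -17.5, Y ≈ 0.3. The pin's predicted circles fall on it in the picture. Lowering between blade and pin.

Emit:
jog_arm(
  rows=[
    [[-0.0005, 0, 0.006, 0], [0, 0, 0.006, 0], [0, 0, 0.005, 0], [0, 0, 0.004, 0], [0, 0, 0.003, 0], [0, 0, 0.002, 0], [0, 0, 0, 0]],
  ],
)

```text
time_s: 6.9
tcp_pos: [0.4676, 0.008, 0.1832]
ee_rot: [[0.756, 0.655, -0.0], [0.655, -0.756, -0.0], [-0.0, -0.0, -1.0]]
wrist_force: [0.0, -0.0, -0.2]
gripper_width: 0.271
gripper_force: 30.0
```

Emit:
jog_arm(
  rows=[
    [[0, 0, 0.002, 0], [0, 0, 0, 0]],
  ],
)

```text
time_s: 7.15
tcp_pos: [0.4676, 0.0079, 0.1812]
ee_rot: [[0.756, 0.655, -0.0], [0.655, -0.756, -0.0], [-0.0, -0.0, -1.0]]
wrist_force: [-0.2, 0.2, 1.0]
gripper_width: 0.274
gripper_force: 30.0
```

Emit:
jog_arm(
  rows=[
    [[-0.0027, 0, 0.0008, 0], [-0.0027, 0, 0.0008, 0], [-0.0027, 0, 0.0008, 0], [-0.0027, 0, 0.0011, 0], [-0.0026, 0, 0.0011, 0], [-0.0026, 0, 0.0012, 0]],
  ],
)

```text
time_s: 7.9
tcp_pos: [0.4572, -0.0022, 0.1767]
ee_rot: [[0.755, 0.656, 0.005], [0.656, -0.755, 0.001], [0.004, 0.003, -1.0]]
wrist_force: [1.9, 2.1, 5.8]
gripper_width: 0.272
gripper_force: 30.0
```

Emit:
jog_arm(
  rows=[
    [[-0.0026, 0, 0.0015, 0], [-0.0026, 0, 0.0015, 0], [-0.0025, 0, 0.0015, 0], [-0.0025, 0, 0.0018, 0], [-0.0025, 0, 0.0018, 0], [-0.0025, 0, 0.0018, 0], [0, 0, 0, 0]],
  ],
)

```text
time_s: 8.78
tcp_pos: [0.4435, -0.0127, 0.1651]
ee_rot: [[0.756, 0.655, -0.001], [0.655, -0.756, -0.0], [-0.001, -0.001, -1.0]]
wrist_force: [2.8, 1.6, 0.6]
gripper_width: 0.272
gripper_force: 30.0
```

```bash
cat >> h.py <<'E'
O=np.array([.4826,.021]);px=np.array([.7547,.6561]);py=np.array([-px[1],px[0]])
W=lambda X,Y,Z:[*(O+X*px/1e3+Y*py/1e3),Z/1e3]
T=lambda x,y,z:W(x*.8988-z*.4384,y,16+z*.8988+x*.4384)
def pl(P): d=np.array(P[:2])-O;return (d@px*1e3).round(1),(d@py*1e3).round(1),round(P[2]*1e3,1)
def crop(im,m,x0,y0,w,h,f,Ps=()):
    c=cv2.resize(im[y0:y0+h,x0:x0+w],None,fx=f,fy=f,interpolation=2)
    for P in Ps:
        u=(pix(m,P)[0]-[x0,y0])*f;cv2.circle(c,tuple(int(v) for v in u),3,(0,255,0),1)
    return c
E
cat > look.py <<'E'
import sys
from h import *
n=sys.argv[1];s=sense();print(s['time_s'],pl(s['tcp_pos']),s['wrist_force'].round(1),s['gripper_width'])
m=camera_model("wrist");a=capture("wrist")[:,:,::-1];ms=camera_model("scene");b=capture("scene")[:,:,::-1]
cv2.imwrite(f"pics/w{n}.png",a);cv2.imwrite(f"pics/s{n}.png",b);np.save(f"w{n}.npy",m,allow_pickle=True)
Ps=[T(0,-12,95),T(0,12,95)]
P=pix(ms,W(-18,0,80))[0].astype(int);Q=pix(m,W(-18,0,65))[0].astype(int);x1=int(np.clip(Q[0]-50,0,540));y1=int(np.clip(Q[1]-75,0,250))
print(P,(x1,y1))
cv2.imwrite(f"pics/v{n}.png",np.hstack([crop(b,ms,P[0]-40,P[1]-60,80,120,5,Ps),crop(a,m,x1,y1,100,150,4,Ps)]))
E
python3 look.py 5
```

```text
8.775 (np.float64(-51.7), np.float64(0.2), np.float64(165.1)) [2.8 1.6 0.6] 0.27190996184662425
[362 239] (268, 100)
```

View pics/v5.png

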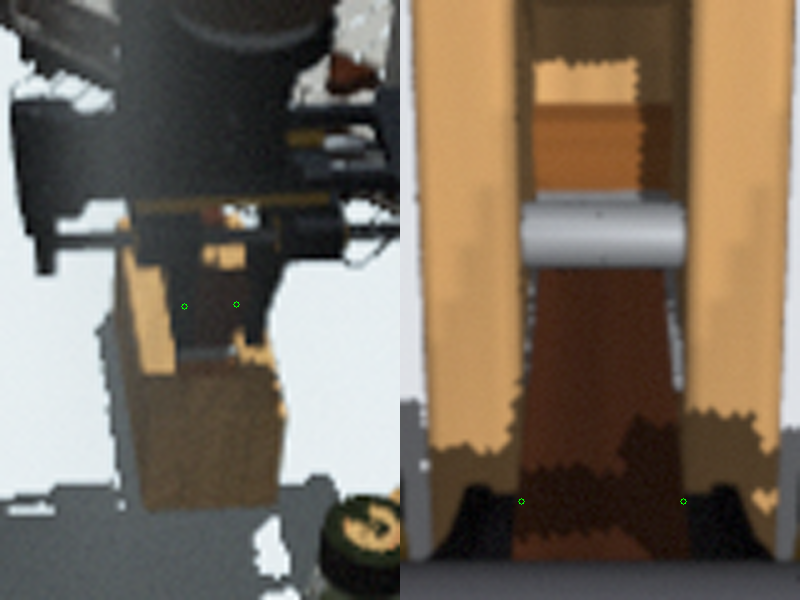

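The wedge has tilted, passes under the pin and lies on the blade. Pushing it a little way down the slope.

Emit:
jog_arm(
  rows=[
    [[0.0009, 0, 0.0018, 0], [0.0009, 0, 0.0018, 0], [0.0009, 0, 0.0018, 0], [0.0009, 0, 0.0018, 0], [0, 0, 0, 0]],
  ],
)

```text
time_s: 9.5
tcp_pos: [0.4467, -0.01, 0.158]
ee_rot: [[0.756, 0.655, -0.0], [0.655, -0.756, 0.0], [-0.0, -0.0, -1.0]]
wrist_force: [1.5, 1.3, -0.2]
gripper_width: 0.273
gripper_force: 30.0
```

```bash
python3 look.py 6
```

```text
9.5 (np.float64(-47.5), np.float64(0.1), np.float64(158.0)) [ 1.5  1.3 -0.2] 0.2732353258362337
[362 239] (268, 108)
```

Emit:
jog_arm(
  rows=[
    [[0.0009, 0, 0.0018, 0], [0.0009, 0, 0.0018, 0], [0.0004, 0, 0.0009, 0], [0, 0, 0, 0]],
  ],
)

```text
time_s: 10.1
tcp_pos: [0.4485, -0.0086, 0.1538]
ee_rot: [[0.756, 0.655, 0.0], [0.655, -0.756, 0.0], [0.0, 0.0, -1.0]]
wrist_force: [0.6, 1.6, 0.7]
gripper_width: 0.272
gripper_force: 30.0
```

Emit:
jog_arm(
  rows=[
    [[0, 0, 0, 0], [0, 0, 0, 0], [0, 0, 0, 0]],
  ],
  claw=0.55,
)

```text
time_s: 10.48
tcp_pos: [0.4478, -0.0089, 0.1535]
ee_rot: [[0.756, 0.655, -0.002], [0.655, -0.756, -0.0], [-0.001, -0.001, -1.0]]
wrist_force: [0.5, 0.5, -0.7]
gripper_width: 0.509
gripper_force: 0.0
```

```bash
python3 look.py 7
```

```text
10.475 (np.float64(-45.9), np.float64(0.2), np.float64(153.5)) [ 0.5  0.5 -0.7] 0.5085756371330402
[362 239] (268, 111)
```

Emit:
jog_arm(
  rows=[
    [[0, 0, -0.02, 0], [0, 0, -0.04, 0], [0, 0, -0.04, 0], [0, 0, -0.03, 0], [0, 0, 0, 0]],
  ],
)

```text
time_s: 11.2
tcp_pos: [0.4493, -0.0085, 0.2862]
ee_rot: [[0.755, 0.655, 0.005], [0.655, -0.755, 0.002], [0.005, 0.002, -1.0]]
wrist_force: [-0.6, -0.5, -0.8]
gripper_width: 0.549
gripper_force: 0.0
```

```bash
python3 look.py 8
```

```text
11.2 (np.float64(-44.5), np.float64(-0.4), np.float64(286.2)) [-0.6 -0.5 -0.8] 0.5489488603778776
[362 239] (267, 90)
```

View pics/v8.png

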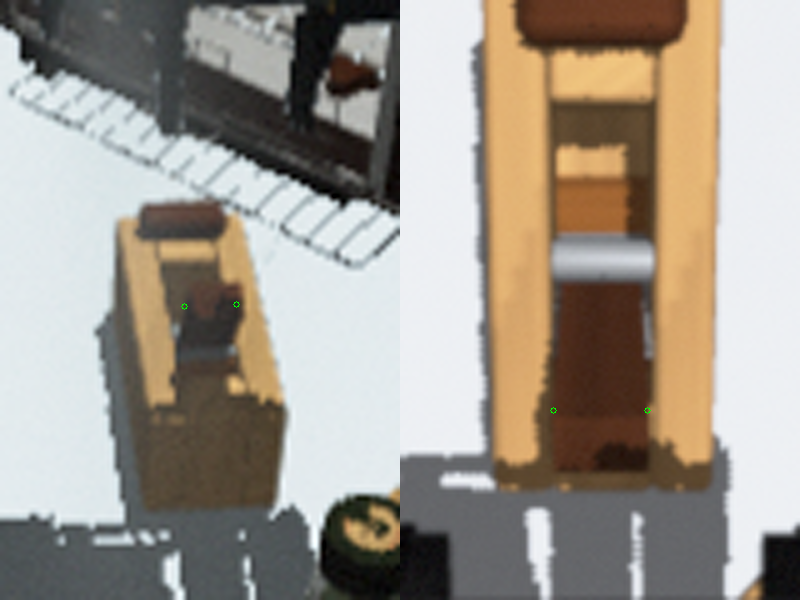

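The wedge stays in the throat: its head face is at about (600,443) in the right crop, well above the home marks. Now the pestle, with the closing line along world y, clear of the two neighbours.

Emit:
jog_arm(
  rows=[
    [[0, 0, 0, 0.178], [0, 0, 0, 0.178], [0, 0, 0, 0.178], [0, 0, 0, 0.178], [-0.0047, -0.0567, 0, 0], [-0.0047, -0.0567, 0, 0], [-0.0047, -0.0567, 0, 0], [-0.0047, -0.0567, 0, 0], [0, 0, 0.04, 0], [0, 0, 0, 0], [0, 0, 0, 0]],
  ],
)

```text
time_s: 12.68
tcp_pos: [0.4294, 0.2177, 0.244]
ee_rot: [[1.0, 0.002, -0.0], [0.002, -1.0, -0.001], [-0.0, 0.001, -1.0]]
wrist_force: [0.8, -0.2, -0.3]
gripper_width: 0.551
gripper_force: 0.0
```

Run:
```python
from h import *
s=sense();t=s['tcp_pos'];print(s['time_s'],t.round(4),s['ee_rot'].round(3)[:2])
m=np.load("w8.npy",allow_pickle=True).item();k=lambda t:None
from scipy.optimize import brentq
for n,row,x in(("up",90+416/4,8.5),("low",90+470/4,-8.5)):
    f=lambda tt:pix(m,T(x-.064*tt,0,tt+95))[0][1]-row
    print(n,round(brentq(f,-20,60),1))
m=camera_model("wrist");a=capture("wrist")[:,:,::-1];cv2.imwrite("pics/w9.png",a)
hs=cv2.cvtColor(a,cv2.COLOR_BGR2HSV);k=cv2.inRange(hs,(4,110,40),(18,255,255));n,l,st,ce=cv2.connectedComponentsWithStats(k)
u=pix(m,[[.4306,.2183,.123]])[0];print(u)
for i in range(1,n):
    if st[i,4]>150:print(st[i],ce[i])
```

```text
12.675 [0.4294 0.2177 0.244 ] [[ 1.     0.002 -0.   ]
 [ 0.002 -1.    -0.001]]
up 11.8
low 12.3
[316.85661846 211.51290822]
[  96    0   71   29 1401] [137.00356888  11.18986438]
[  429    63   211   153 15638] [530.61804579 148.14694974]
[ 303  172   29   52 1245] [316.96947791 197.05461847]
```

Emit:
jog_arm(
  rows=[
    [[0.001, 0, 0.04, 0], [0, 0, 0.04, 0], [0, 0, 0.025, 0], [0, 0, 0.01, 0], [0, 0, 0, 0]],
  ],
)

```text
time_s: 13.35
tcp_pos: [0.4307, 0.2181, 0.1294]
ee_rot: [[1.0, 0.002, 0.001], [0.002, -1.0, 0.0], [0.001, -0.0, -1.0]]
wrist_force: [0.0, 0.2, 0.9]
gripper_width: 0.55
gripper_force: 0.0
```

Emit:
jog_arm(
  rows=[
    [[0, 0, 0, 0], [0, 0, 0, 0], [0, 0, 0, 0], [0, 0, 0, 0], [0, 0, 0, 0]],
  ],
  claw=0,
)

```text
time_s: 13.98
tcp_pos: [0.4304, 0.2184, 0.1294]
ee_rot: [[1.0, 0.003, 0.001], [0.003, -1.0, 0.001], [0.001, -0.001, -1.0]]
wrist_force: [-0.0, 0.3, 5.2]
gripper_width: 0.28
gripper_force: 30.0
```

Emit:
jog_arm(
  rows=[
    [[0, 0, -0.03, 0], [0, 0, -0.045, 0], [0, 0, -0.045, 0], [0, 0, -0.041, 0], [0.0039, 0.0573, 0, 0], [0.0039, 0.0573, 0, 0], [0.0039, 0.0573, 0, 0], [0.0039, 0.0573, 0, 0], [0, 0, 0, 0.171], [0, 0, 0, 0.171], [0, 0, 0, 0.171], [0, 0, 0, 0.171], [0, 0, 0, 0.171], [0, 0, 0, 0], [0, 0, 0, 0]],
  ],
)

```text
time_s: 15.85
tcp_pos: [0.4459, -0.0111, 0.2894]
ee_rot: [[0.66, -0.752, -0.001], [-0.752, -0.66, -0.0], [-0.001, 0.001, -1.0]]
wrist_force: [-0.1, 0.5, -2.5]
gripper_width: 0.279
gripper_force: 30.0
```

Run:
```python
from h import *
s=sense();t=s['tcp_pos'];print(s['time_s'],t.round(4),pl(t),s['ee_rot'].round(3)[:2],s['wrist_force'].round(1),s['gripper_width'])
ms=camera_model("scene");b=capture("scene")[:,:,::-1];cv2.imwrite("pics/s10.png",b)
C=t-[0,0,.121];u,v=pix(ms,[C,T(-.8,0,107)]);print(u,v)
cv2.imwrite("pics/v10.png",crop(b,ms,int(u[0])-60,int(u[1])-75,120,150,4,[C,C+.018*np.array([.7547,.6561,0]),C-.018*np.array([.7547,.6561,0]),T(7.7,-12,107),T(7.7,12,107)]))
```

```text
15.85 [ 0.4459 -0.0111  0.2894] (np.float64(-48.7), np.float64(-0.2), np.float64(289.4)) [[ 0.66  -0.752 -0.001]
 [-0.752 -0.66  -0.   ]] [-0.1  0.5 -2.5] 0.2791293730949042
[366.6615505  219.82539173] [364.76952666 238.45038792]
```

View pics/v10.png

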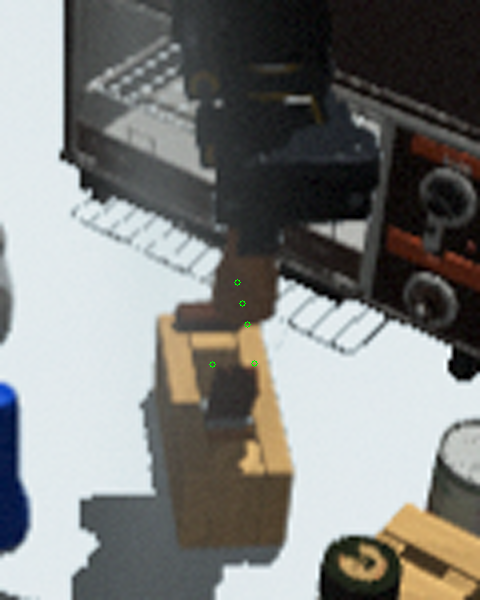

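The pestle's foot at (242,318) is where it was predicted, above the wedge head at (235,365). Approaching along the slope.

Emit:
jog_arm(
  rows=[
    [[0, 0, 0.02, 0], [0, 0, 0.019, 0], [0, -0.0022, 0.0045, 0], [0, -0.0022, 0.0045, 0], [0, -0.0009, 0.0018, 0], [0, 0, 0, 0]],
  ],
)

```text
time_s: 16.65
tcp_pos: [0.4505, -0.0075, 0.2404]
ee_rot: [[0.658, -0.753, 0.001], [-0.753, -0.658, 0.0], [0.0, -0.001, -1.0]]
wrist_force: [1.1, 0.6, -1.4]
gripper_width: 0.279
gripper_force: 30.0
```

Emit:
jog_arm(
  rows=[
    [[0, -0.0009, 0.0018, 0], [0, -0.0009, 0.0018, 0], [0, 0, 0, 0]],
  ],
)

```text
time_s: 17.02
tcp_pos: [0.4518, -0.0065, 0.2369]
ee_rot: [[0.658, -0.753, 0.001], [-0.753, -0.658, -0.0], [0.001, -0.0, -1.0]]
wrist_force: [-0.3, -1.1, 0.9]
gripper_width: 0.277
gripper_force: 30.0
```

Emit:
jog_arm(
  rows=[
    [[0, -0.0009, 0.0018, 0], [0, -0.0009, 0.0018, 0], [0, 0, 0, 0]],
  ],
)

```text
time_s: 17.4
tcp_pos: [0.4533, -0.0052, 0.2333]
ee_rot: [[0.658, -0.753, 0.001], [-0.753, -0.658, -0.0], [0.001, -0.001, -1.0]]
wrist_force: [-0.7, -0.5, 5.9]
gripper_width: 0.279
gripper_force: 30.0
```

Emit:
jog_arm(
  rows=[
    [[0, -0.0009, 0.0018, 0], [0, -0.0009, 0.0018, 0], [0, 0, 0, 0]],
  ],
)

```text
time_s: 17.77
tcp_pos: [0.4547, -0.0041, 0.2299]
ee_rot: [[0.658, -0.753, 0.001], [-0.753, -0.658, -0.0], [0.001, -0.001, -1.0]]
wrist_force: [-1.8, -1.5, 5.9]
gripper_width: 0.277
gripper_force: 30.0
```

Emit:
jog_arm(
  rows=[
    [[0, 0.0026, -0.0054, 0], [0, -0.0026, 0.0054, 0], [0, -0.0009, 0.0018, 0], [0, -0.0009, 0.0018, 0], [0, 0, 0, 0]],
  ],
)

```text
time_s: 18.4
tcp_pos: [0.456, -0.0031, 0.2265]
ee_rot: [[0.659, -0.753, 0.0], [-0.753, -0.659, -0.001], [0.001, 0.001, -1.0]]
wrist_force: [-2.1, -2.1, 7.1]
gripper_width: 0.279
gripper_force: 30.0
```

Emit:
jog_arm(
  rows=[
    [[0, -0.0009, 0.0018, 0], [0, 0, 0, 0]],
  ],
)

```text
time_s: 18.65
tcp_pos: [0.4567, -0.0027, 0.2254]
ee_rot: [[0.659, -0.752, 0.0], [-0.752, -0.659, -0.002], [0.002, 0.001, -1.0]]
wrist_force: [-3.6, -1.7, 11.9]
gripper_width: 0.278
gripper_force: 30.0
```

Emit:
jog_arm(
  rows=[
    [[0, -0.0009, 0.0018, 0], [0, 0, 0, 0], [0, 0, 0, 0]],
  ],
)

```text
time_s: 19.02
tcp_pos: [0.4571, -0.0026, 0.2251]
ee_rot: [[0.659, -0.752, 0.0], [-0.752, -0.659, -0.003], [0.003, 0.002, -1.0]]
wrist_force: [-6.8, -3.3, 20.4]
gripper_width: 0.278
gripper_force: 30.0
```

Emit:
jog_arm(
  rows=[
    [[0, -0.0009, 0.0018, 0], [0, 0, 0, 0], [0, 0, 0, 0]],
  ],
)

```text
time_s: 19.4
tcp_pos: [0.4578, -0.0027, 0.2248]
ee_rot: [[0.66, -0.751, 0.0], [-0.751, -0.66, -0.005], [0.004, 0.003, -1.0]]
wrist_force: [-9.1, -4.6, 29.2]
gripper_width: 0.281
gripper_force: 30.0
```

Stopped hard at 30 N. Lifting clear and checking.

Emit:
jog_arm(
  rows=[
    [[0, 0.005, -0.0095, 0], [0, 0.006, -0.012, 0], [0, 0.01, -0.03, 0], [0, 0.01, -0.03, 0], [0, 0, 0, 0]],
  ],
)

```text
time_s: 20.02
tcp_pos: [0.4349, -0.0214, 0.3035]
ee_rot: [[0.658, -0.753, 0.005], [-0.753, -0.658, 0.002], [0.002, -0.005, -1.0]]
wrist_force: [-0.1, 0.9, -3.0]
gripper_width: 0.279
gripper_force: 30.0
```

Run:
```python
from h import *
s=sense();t=s['tcp_pos'];print(s['time_s'],t.round(4),pl(t),s['wrist_force'].round(1),s['gripper_width'])
ms=camera_model("scene");b=capture("scene")[:,:,::-1];cv2.imwrite("pics/s11.png",b)
m=camera_model("wrist");a=capture("wrist")[:,:,::-1];cv2.imwrite("pics/w11.png",a);np.save("w11.npy",m,allow_pickle=True)
Ps=[T(x,y,95) for x in(-8.5,8.5) for y in(-12,12)]
u=pix(ms,T(0,0,95))[0].astype(int);v=pix(m,T(0,0,95))[0].astype(int);print(u,v,(np.clip(v[0]-60,0,520),np.clip(v[1]-75,0,250)))
C=t-[0,0,.121];print(pix(ms,C),pix(m,C))
cv2.imwrite("pics/v11.png",np.hstack([crop(b,ms,u[0]-40,u[1]-75,80,150,4,Ps),crop(a,m,int(np.clip(v[0]-60,0,520)),int(np.clip(v[1]-75,0,250)),120,150,4,Ps)]))
```

```text
20.025 [ 0.4349 -0.0214  0.3035] (np.float64(-63.8), np.float64(-0.7), np.float64(303.5)) [-0.1  0.9 -3. ] 0.27936610962950376
[364 240] [296 191] (np.int64(236), np.int64(116))
[[368.38945736 219.27034906]] [[317.13275974 213.22358237]]
```

View pics/v11.png

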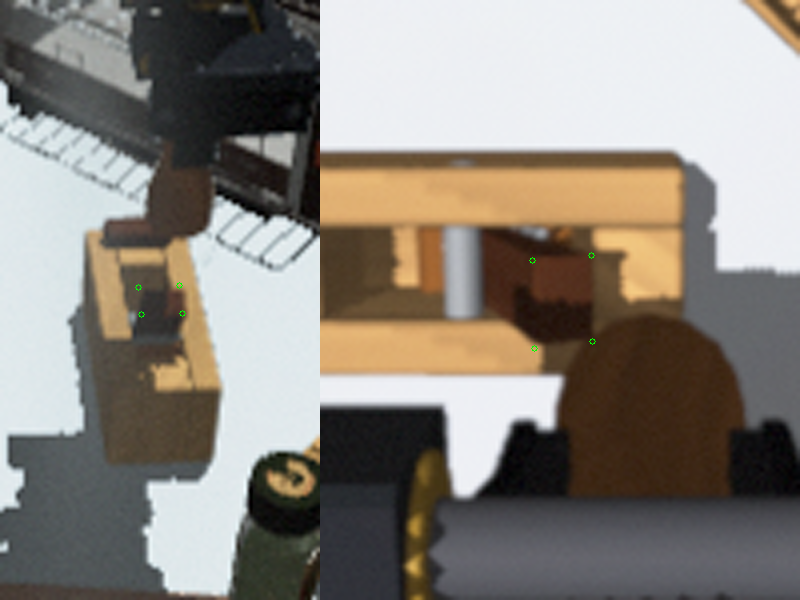

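The head face corners match the home prediction in the wrist crop, (592,255) and (592,340), to about 1 mm. Giving the last firm tap.

Emit:
jog_arm(
  rows=[
    [[0, -0.01, 0.03, 0], [0, -0.01, 0.03, 0], [0, 0, 0, 0], [0, -0.006, 0.012, 0], [0, -0.003, 0.0055, 0], [0, -0.002, 0.004, 0], [0, -0.0009, 0.0018, 0], [0, 0, 0, 0]],
  ],
)

```text
time_s: 21.12
tcp_pos: [0.4581, -0.0027, 0.2245]
ee_rot: [[0.66, -0.751, -0.001], [-0.751, -0.66, -0.007], [0.005, 0.005, -1.0]]
wrist_force: [-12.3, -6.5, 32.2]
gripper_width: 0.282
gripper_force: 30.0
```

Emit:
jog_arm(
  rows=[
    [[0, 0.006, -0.0113, 0], [0, 0.006, -0.012, 0], [0, 0.01, -0.03, 0], [0, 0.01, -0.035, 0], [0, 0, 0, 0]],
  ],
)

```text
time_s: 21.75
tcp_pos: [0.4351, -0.0215, 0.3096]
ee_rot: [[0.658, -0.753, 0.007], [-0.753, -0.658, 0.002], [0.003, -0.006, -1.0]]
wrist_force: [0.5, -1.3, -3.0]
gripper_width: 0.28
gripper_force: 30.0
```

Run:
```python
from h import *
s=sense();t=s['tcp_pos'];print(s['time_s'],t.round(4),pl(t),s['joints'].round(1),s['ee_rot'].round(3)[:2])
m=camera_model("wrist");a=capture("wrist")[:,:,::-1];cv2.imwrite("pics/w12b.png",a)
b=capture("scene")[:,:,::-1];cv2.imwrite("pics/s12.png",b)
C=pix(camera_model("scene"),t-[0,0,.11])[0].astype(int)
cv2.imwrite("pics/v12.png",np.hstack([cv2.resize(b[C[1]-50:C[1]+50,C[0]-50:C[0]+50],(400,400),interpolation=2),cv2.resize(a[80:300,180:400],(400,400))]))
```

```text
21.75 [ 0.4351 -0.0215  0.3096] (np.float64(-63.7), np.float64(-1.0), np.float64(309.6)) [ 18.7   2.2 -22.9   0.  -64.5  22.4] [[ 0.658 -0.753  0.007]
 [-0.753 -0.658  0.002]]
```

The tap stopped at the same place (z .2245 against .2248 before) at 34 N, so the wedge is home. Carrying the pestle back to the lid's centre.

Emit:
jog_arm(
  rows=[
    [[0, 0, 0, -0.171], [0, 0, 0, -0.171], [0, 0, 0, -0.171], [0, 0, 0, -0.171], [0, 0, 0, -0.171], [-0.0012, -0.0473, 0, 0], [-0.0012, -0.0473, 0, 0], [-0.0012, -0.0473, 0, 0], [-0.0012, -0.0473, 0, 0], [-0.0012, -0.0473, 0, 0], [0, 0, 0.04, 0], [0, 0, 0.04, 0], [0, 0, 0, 0], [0, 0, 0, 0]],
  ],
)

```text
time_s: 23.6
tcp_pos: [0.4284, 0.2154, 0.2274]
ee_rot: [[1.0, 0.003, 0.001], [0.003, -1.0, 0.0], [0.001, -0.0, -1.0]]
wrist_force: [0.0, -0.1, -1.3]
gripper_width: 0.277
gripper_force: 30.0
```

Run:
```python
from h import *
s=sense();t=s['tcp_pos'];print(s['time_s'],t.round(4),s['ee_rot'].round(3)[:2],s['wrist_force'].round(1))
m=camera_model("wrist");a=capture("wrist")[:,:,::-1];b=capture("scene")[:,:,::-1];ms=camera_model("scene")
L=[[.429+.039*np.cos(q),.2152+.039*np.sin(q),.008] for q in np.arange(0,6.3,.5)]
F=t-[0,0,.12];C=[F+[.018*np.cos(q),.018*np.sin(q),0] for q in np.arange(0,6.3,.78)]
u=pix(ms,[.429,.215,.06])[0].astype(int);v=pix(m,[.45,.215,.03])[0].astype(int)
cv2.imwrite("pics/v13.png",np.hstack([crop(b,ms,u[0]-40,u[1]-50,80,100,5,L+C),crop(a,m,v[0]-40,int(np.clip(v[1]-50,0,300)),80,100,5,L+C)]))
```

```text
23.6 [0.4284 0.2154 0.2274] [[ 1.     0.003  0.001]
 [ 0.003 -1.     0.   ]] [ 0.  -0.1 -1.3]
```

View pics/v13.png

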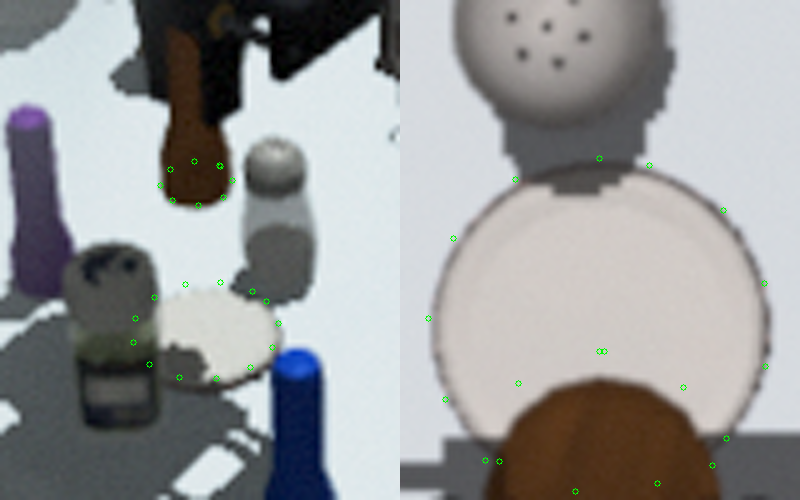

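The foot hangs upright over the lid. The lid's centre agrees within about 2 mm in both views: scene (208,335), wrist (601,330). Lowering.

Emit:
jog_arm(
  rows=[
    [[0, 0.0006, 0.04, 0], [0, 0, 0.035, 0], [0, 0, 0.015, 0], [0, 0, 0.004, 0], [0, 0, 0, 0]],
  ],
)

```text
time_s: 24.32
tcp_pos: [0.4284, 0.2148, 0.1338]
ee_rot: [[1.0, 0.002, 0.002], [0.002, -1.0, 0.001], [0.002, -0.001, -1.0]]
wrist_force: [0.6, 0.0, -2.1]
gripper_width: 0.282
gripper_force: 30.0
```

Emit:
jog_arm(
  rows=[
    [[0, 0, 0.002, 0], [0, 0, 0.002, 0], [0, 0, 0.001, 0], [0, 0, 0, 0]],
  ],
)

```text
time_s: 24.82
tcp_pos: [0.4281, 0.2147, 0.1293]
ee_rot: [[1.0, 0.003, 0.001], [0.003, -1.0, 0.001], [0.001, -0.001, -1.0]]
wrist_force: [-3.1, 0.0, 7.3]
gripper_width: 0.283
gripper_force: 30.0
```

Emit:
jog_arm(
  rows=[
    [[0, 0, 0.001, 0], [0, 0, 0.001, 0], [0, 0, 0, 0]],
  ],
)

```text
time_s: 25.2
tcp_pos: [0.4283, 0.2148, 0.1291]
ee_rot: [[1.0, 0.004, 0.002], [0.004, -1.0, 0.0], [0.002, -0.0, -1.0]]
wrist_force: [-6.9, -2.4, 21.2]
gripper_width: 0.277
gripper_force: 30.0
```

Emit:
jog_arm(
  rows=[
    [[0, 0, -0.001, 0], [0, 0, 0, 0], [0, 0, 0, 0], [0, 0, 0, 0]],
  ],
  claw=0.55,
)

```text
time_s: 25.7
tcp_pos: [0.4277, 0.2143, 0.1265]
ee_rot: [[1.0, 0.002, -0.0], [0.002, -1.0, -0.0], [-0.0, 0.0, -1.0]]
wrist_force: [-0.0, 0.3, 0.0]
gripper_width: 0.536
gripper_force: 0.0
```

Emit:
jog_arm(
  rows=[
    [[0, 0, -0.01, 0], [0, 0, -0.03, 0], [0, 0, -0.05, 0], [0, 0, -0.05, 0], [0, 0, -0.03, 0], [0, 0, 0, 0], [0, 0, 0, 0]],
  ],
)

```text
time_s: 26.58
tcp_pos: [0.4272, 0.214, 0.2963]
ee_rot: [[1.0, 0.002, -0.001], [0.002, -1.0, -0.0], [-0.001, 0.0, -1.0]]
wrist_force: [-0.0, -0.3, 0.4]
gripper_width: 0.548
gripper_force: 0.0
```

Run:
```python
from h import *
s=sense();t=s['tcp_pos'];print(s['time_s'],t.round(4),s['wrist_force'].round(1),s['gripper_width'])
m=camera_model("wrist");a=capture("wrist")[:,:,::-1];b=capture("scene")[:,:,::-1];ms=camera_model("scene")
o=ortho(a,m,.008,.43,.216,.12,.12,.0003)
cv2.imwrite("pics/v14.png",np.hstack([crop(b,ms,235,175,180,150,2.5),cv2.resize(o,(340,375))]))
```

```text
26.575 [0.4272 0.214  0.2963] [-0.  -0.3  0.4] 0.5481705003854846
```

View pics/v14.png

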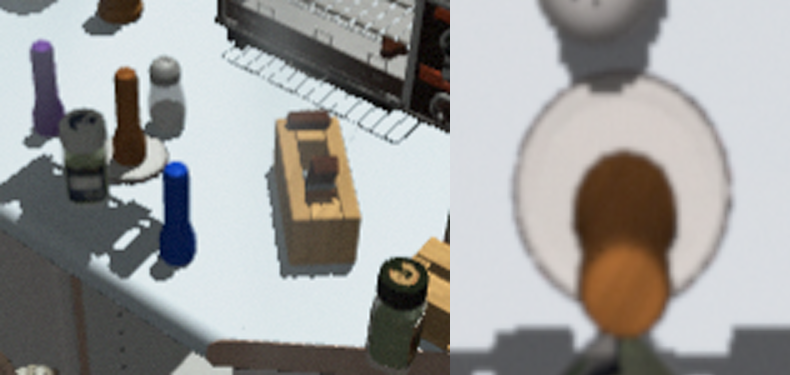

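The final picture shows the pestle upright on the lid, within about 3 mm of its middle. The wedge is home in the throat and the other things are where they were.

```bash
python3 -c "
from station import *
print(finish_job())"
```

```text
the job is handed in; nothing more can be done
None
```

I handed the job in at about 27 s: the wedge is home in the throat, a last tap at about 34 N didn't move it, and the pestle stands upright on its lid, within about 3 mm of the middle by my camera measurement.

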